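# Find the good spring clamp with the feeler gauge

### The arm

A 7-joint arm with a two-finger parallel gripper is mounted at the origin on the work surface. World frame = base frame: x ahead of the robot, y to its left, z up, the work surface at z = 0. Lengths are in m, angles in rad, forces in N, time in s.
With the tool pointing down it reaches from about 0.4 to 0.75 m from the base axis. Payload 19.5 kg.
Tool frame: the origin (TCP) lies on the centre line of the jaws, within the pads' length; the fingertips stand 11 mm ahead of it and the grasp point (between the pads) lies 8 mm behind it; z points along the fingers, x is the direction in which the jaws open and shut, and the axes are right-handed (so a half turn about z gives the same grasp; the last joint's range is limited). The gripper opens to 85 mm and grips with 20 to 120 N. Pads are 22 mm wide; open, the fingers measure 114 mm over their backs; the gripper's body (76 mm by 85 mm) begins 54 mm behind the grasp point. The pads swing forward as they close: fully open they stand 13 mm farther back than shut.
Start: joints at [1.141, 0.707, -0.028, 1.485, 0.022, 0.951, -0.075], TCP at [0.217, -0.532, 0.242] pointing down, gripper open.
Joint ranges: [-2.71, 2.71], [-0.32, 2.16], [-1.57, 1.52], [0, 2.45], [-1.46, 4.6], [0, 2.02], [-2.83, 2.83]. Speed limits (rad/s): [1.89, 1.89, 2.57, 2.57, 3.01, 3.01, 3.01].

### API

Orientations are given as a rotation vector (axis times angle).
In Python, from bench import r gives the robot as it stands.
- The arm moves only by the tool servo_tool, never from a script. Its argument "steps" is a list of rows, each an object of numbers: "jaw": the finger opening in mm, from 0 to 85.4; "dx", "dy", "dz": the shift along the world's x, y, z in units of 25 mm (1.0 is 25 mm); "spin": the turn about the world's z in units of 6 degrees (1.0 is 6 degrees). A call has 1 to 5 rows; each row is the pose to reach, as a shift and turn from the pose commanded when the call began; what a row does not reach only later rows make up. A row lasts 1/12 s, in which the tool goes at most 41.7 mm and 7.16 degrees, less where a joint would pass 70% of its speed; a pose out of reach is approached as far as the arm can. A call with a gripper value outside its range is refused whole. The fingers move at their own pace and stop on an object; the grip force is fixed at half the most. Time passes only in rows, so rows that repeat a pose let the fingers close. It gives the time, the measured TCP pose, the force and the opening at its end, in the units of the state.
- r.state(): the state, without advancing time (a new reading comes with each control period).
- r.grab_frame(name): name is "side" or "top"; returns (picture, depth): 420x560x3 uint8, red, green, blue; 420x560 float32, m along the optical axis (not along the pixel's ray), 0 where there is no reading.
- r.calibration(name): a dict with "intrinsics" (3x3 intrinsics, pixels), "cam_to_world" (4x4, takes a point from camera to world coordinates). Camera axes: x right, y down, z forward; pixel columns grow to the right and rows downward; lengths in m; the calibration is good to about 2 mm. A picture is of the moment at which its call begins. calibration takes no time and is no camera call.
- r.close_job(): hands the job in, once; it reports no verdict.
The state is a dict: "time": time; "qpos": joint angles; "joint_velocities": joint speeds; "joint_torque": joint torques, N m; "position": TCP position; "ee_rot": TCP orientation; "ft_force": force on the tool from outside, world axes, zero at the start; "wrist_torque": the same for the moment, N m; "grip_width": finger opening in m.
Only numpy, scipy, OpenCV 4.12 (cv2) and the standard library are available. Lean on these libraries where they do the work, as an engineer would, in place of code of your own. Each camera call takes 0.05 s, during which the arm holds its last target.

### The job

One of the four look-alike spring clamps on the shaker's clamp rail is good, the others are slack or far too tight: take the blue-handled gauge from its stand and slide its blade gently down into the gaps to feel which one holds it with a light, steady drag (a slack one hardly drags, a tight one binds on the blade's taper and must not be forced). Leave the gauge standing fully home in the good gap, its handle down on the clamp's pad, let go of it, and leave everything else where it is.

Things in the scene. Friction and masses are not known exactly. Their poses are not given: they have to be found in the camera images.
- gauge: Blue-handled gauge, 100 mm, 0.1 kg, upright in a stand pocket. Origin: centre of the blade's lower tip, z up. Steel blade z 0-42 mm, 8 mm thick (x), 24 wide (y), lowest 14 mm tapering to a 3 mm nose. Handle z 42-100 mm, 26 (x) by 30 mm (y); its underside is the shoulder. Same after a half turn. Grip across the 26 mm about 33 mm above the shoulder, so fingertips clear stand and rail.
- spare: A like gauge with a yellow handle and a 5 mm blade in the other pocket of the stand, 74 mm from the blue one, handle top 113 mm above the table; bystander. Origin at the blade's tip.
- stand: Grey fixed block, 60 x 150 x 55 mm, origin at the centre of its underside, axes parallel to the gauges' at the start. Two pockets in its top, 74 mm apart along y; the gauges stand in them, shoulder on the block's top (tip 13 mm above the table). Lift by 45 mm or more to clear.
- rail: Fixed clamp rail, 110 x 270 mm. Origin on the table below the middle of the row; y along the row, x across the gaps. Rigid steel back bar, face at x = +3 mm, rounded top (radius 6 mm) 72 mm above the table. At -x four alike blue modules 60 mm apart, each with a 34 mm wide aluminium pad, face at x = -3 mm, rounded top (radius 5 mm) at 77 mm, where the shoulder lands. Each gap: 6 mm wide at rest, open below to 15 mm above the table.
- gap1 (a point): Middle of the mouth of gap 1, 77 mm above the table (level of the pad's top), at y = -90 mm of the rail; axes as the rail's. Gauge fully home: tip 42 mm below this point. Of the four clamps one, changing and not visible which, is good: its pad yields up to 8 mm on a spring and pinches the 8 mm blade onto the bar with about 4 N; sliding in, 3 to 8 N of drag.
- gap2 (a point): Middle of the mouth of gap 2, 77 mm above the table (level of the pad's top), at y = -30 mm of the rail; axes as the rail's. Gauge fully home: tip 42 mm below this point. Of the four clamps two are slack: the pad yields as far but presses with less than 0.5 N, drag below 1 N.
- gap3 (a point): Middle of the mouth of gap 3, 77 mm above the table (level of the pad's top), at y = 30 mm of the rail; axes as the rail's. Gauge fully home: tip 42 mm below this point. Of the four clamps one is too tight: its pad presses with 8 N at once and 10 N more per mm, so the taper binds 14 to 20 mm below the mouth (10 N or more on the way down): back out.
- gap4 (a point): Middle of the mouth of gap 4, 77 mm above the table (level of the pad's top), at y = 90 mm of the rail; axes as the rail's. Gauge fully home: tip 42 mm below this point. In any gap, blade and rail must never press on each other with more than 25 N. Home in the good clamp the blade lies on the bar, its middle at x = -1 mm of the rail.
- bottle1: Amber sample bottle, 64 mm across, 150 mm tall, black cap; bystander. Origin at the centre of its underside.
- bottle2: Clear sample bottle, 64 mm across, 150 mm tall, black cap; bystander. Origin at the centre of its underside.
- bottle3: Amber sample bottle, 64 mm across, 150 mm tall, black cap; bystander. Origin at the centre of its underside.
- timer1: A flat white timer, 65 x 50 x 14 mm; bystander. Origin at the centre of its underside.
- timer2: Another flat white timer, 65 x 50 x 14 mm; bystander. Origin at the centre of its underside.
- driver: A screwdriver lying between the rail and the robot; bystander.
Things that resemble listed ones, but are neither listed nor needed, are in the scene too. Several things have the shape of the gauge; the one meant has the colours described above.

How it is judged:
On the way, in this order (a step that is already met when the one before it is completed fails the run):
1. the blue gauge is lifted clear of its stand (z of gauge in the frame of stand above 0.06 m), for 0.1 s.
2. its blade is fully home in a gap and pinched against the bar (z of gauge in the frame of rail between 0.031 and 0.039 m and x of gauge in the frame of rail between -0.006 and 0.004 m and angle between gauge's own z axis and vertical below 0.12 rad and contact force between gauge and rail above 2 N and (horizontal distance between gauge and gap1 below 0.01 m or horizontal distance between gauge and gap2 below 0.01 m or horizontal distance between gauge and gap3 below 0.01 m or horizontal distance between gauge and gap4 below 0.01 m)), for 0.2 s.
At the end, for the whole second after the job is handed in: The blue gauge stands released, at rest and upright (0.12 rad) in a gap, within 10 mm of its middle, tip 30 to 40 mm above the rail's underside (home is 36: shoulder within 4 mm of the lips), pinched onto the back bar with more than 2 N, as only the good clamp does (all of step 2 and linear speed of gauge below 0.01 m/s and contact force between gauge and the fingers below 0.1 N); the robot touches nothing.
It fails at once if the blade is forced: gauge and rail press on each other with more than 25 N (contact force between gauge and rail above 25 N).
It fails at once if the robot leans on the rail (contact force between any of the fingers, the arm and rail above 5 N).
It fails at once if a bystander is pushed away from its place by more than 20 mm (distance of any of spare, bottle1, bottle2, bottle3, timer1, timer2, driver from where it was at the start of the episode above 0.02 m).
It also fails if it takes over 67 s, if anything falls off the work surface, if the arm or the gripper's body presses on something with over 40 N, if the wrist force passes 120 N, or if a joint passes its speed limit or range.

## Working session

There is one attempt and no reset: what is moved stays moved. The work goes in short steps, Python scripts to look and compute and a tool call to move; the robot and the scene stay as the last step left them, time stands still between calls to the robot, and variables do not carry over. Pictures are saved under pics/ and viewed, and the job is handed in when it is done.

Besides the shell and the picture viewer there is one more tool, called after ">>>" as a command line: name --argument value ..., lists and objects as JSON in quotes. servo_tool: Moves the arm, as the interface text tells. Its arguments: {"type":"object","properties":{"steps":{"type":"array","items":{"type":"object","properties":{"jaw":{"type":"number"},"dx":{"type":"number"},"dy":{"type":"number"},"dz":{"type":"number"},"spin":{"type":"number"}}}}},"required":["steps"]}

```bash
mkdir -p pics; ls
python3 - <<'E'
from bench import r
import cv2,numpy as np
s=r.state();print(s)
for n in("side","top"):
    p,d=r.grab_frame(n);c=r.calibration(n);print(n,c)
    cv2.imwrite(f"pics/{n}0.png",p[:,:,::-1]);np.savez(f"{n}0.npz",p=p,d=d,K=c["intrinsics"],T=c["cam_to_world"])
E
```

```text
pics
{'time': 0.0, 'qpos': array([ 1.14131532,  0.70705899, -0.0276343 ,  1.48494353,  0.02199314,
        0.95086683, -0.07548598]), 'joint_velocities': array([-0.00045917, -0.00146827,  0.0005222 , -0.00081206, -0.0014276 ,
        0.00289772,  0.00087433]), 'joint_torque': array([ 3.47159330e-04, -8.83231473e+01,  1.23499721e+00, -2.36171240e+01,
        1.69035781e-02,  6.55052194e-03,  3.07493883e-05]), 'position': array([ 0.2173569 , -0.53210284,  0.24186562]), 'ee_rot': array([-2.60741491e+00,  1.75146636e+00,  1.28073148e-03]), 'ft_force': array([0.30021248, 0.41368937, 0.30514945]), 'wrist_torque': array([0.00632323, 0.01651579, 0.0109928 ]), 'grip_width': 0.08516346345185079}
side {'intrinsics': array([[534.8476435 ,   0.        , 275.80158709],
       [  0.        , 534.8476435 , 216.81779138],
       [  0.        ,   0.        ,   1.        ]]), 'cam_to_world': array([[-0.9489256 , -0.22689158,  0.21922687,  0.23503771],
       [-0.3152474 ,  0.6540769 , -0.68760634,  0.96916677],
       [ 0.01262086, -0.72159796, -0.6921973 ,  1.01636035],
       [ 0.        ,  0.        ,  0.        ,  1.        ]])}
top {'intrinsics': array([[481.5442759 ,   0.        , 273.99458591],
       [  0.        , 481.5442759 , 213.64361397],
       [  0.        ,   0.        ,   1.        ]]), 'cam_to_world': array([[ 0.0294692 , -0.98485559,  0.17085385,  0.3558054 ],
       [-0.99859467, -0.03653968, -0.03838672,  0.0751644 ],
       [ 0.04404832, -0.16948252, -0.98454833,  1.07911756],
       [ 0.        ,  0.        ,  0.        ,  1.        ]])}
```

View pics/side0.png

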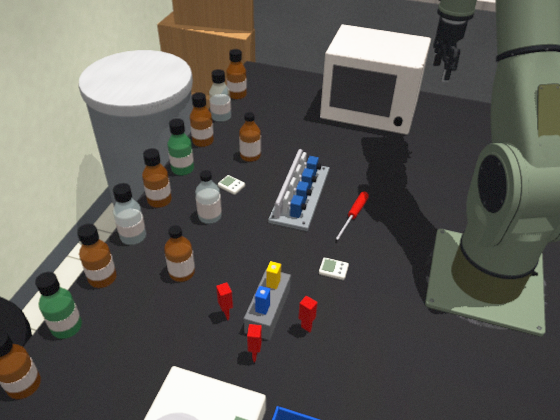

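View pics/top0.png

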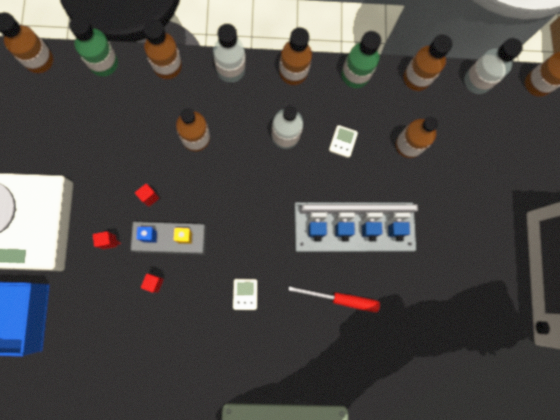

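```bash
cat > h.py <<'E'
import numpy as np,cv2
def load(n):
    z=np.load(n+".npz");return z["p"],z["d"],z["K"],z["T"]
def ray(K,T,uv,z):
    uv=np.atleast_2d(uv).astype(float);d=np.c_[(uv-K[:2,2])/K[0,0],np.ones(len(uv))]@T[:3,:3].T
    s=(z-T[2,3])/d[:,2];return T[:3,3]+d*s[:,None]
def cloud(d,K,T):
    v,u=np.mgrid[:d.shape[0],:d.shape[1]]
    c=np.stack([(u-K[0,2])/K[0,0]*d,(v-K[1,2])/K[1,1]*d,d],-1)
    return c@T[:3,:3].T+T[:3,3]
def proj(K,T,P):
    c=(np.atleast_2d(P)-T[:3,3])@T[:3,:3];return c[:,:2]/c[:,2:]*K[0,0]+K[:2,2]
E
python3 - <<'E'
from h import *
for n,b in(("top0",(285,190,140,70)),("top0",(120,210,100,55)),("side0",(260,140,80,95)),("side0",(235,250,70,95))):
    p,d,K,T=load(n);x,y,w,h=b
    im=cv2.resize(p[y:y+h,x:x+w,::-1],None,fx=5.5,fy=5.5,interpolation=cv2.INTER_CUBIC)
    cv2.imwrite(f"pics/c_{n}_{x}.png",im)
    P=cloud(d,K,T);hsv=cv2.cvtColor(p,cv2.COLOR_RGB2HSV)
    for nm,lo,hi in(("blue",100,130),("yel",22,35)):
        m=cv2.inRange(hsv,(lo,120,60),(hi,255,255));m2=np.zeros_like(m);m2[y:y+h,x:x+w]=m[y:y+h,x:x+w]
        k,l,st,ce=cv2.connectedComponentsWithStats(m2)
        for i in range(1,k):
            if st[i,4]>20:
                q=P[l==i];print(n,nm,st[i],ce[i].round(1),"z max",np.percentile(q[:,2],95).round(4),"med top",np.median(q[q[:,2]>np.percentile(q[:,2],95)-.006],0).round(4))
E
```

```text
top0 blue [309 222  17  15 222] [316.9 228.9] z max 0.0682 med top [ 0.5038 -0.0575  0.0656]
top0 blue [336 222  18  14 227] [344.5 228.9] z max 0.0688 med top [ 0.5057 -0.1175  0.0659]
top0 blue [363 222  19  14 235] [371.8 228.9] z max 0.0686 med top [ 0.5081 -0.1771  0.0658]
top0 blue [389 222  20  14 248] [398.6 228.9] z max 0.0689 med top [ 0.5103 -0.2371  0.066 ]
top0 blue [137 227  19  15 233] [146.3 234.1] z max 0.1157 med top [0.4743 0.2962 0.1129]
top0 yel [174 227  17  16 221] [182.1 234.9] z max 0.1158 med top [0.4752 0.2232 0.1132]
side0 blue [290 156  29  62 708] [303.5 186.3] z max 0.0692 med top [ 0.5077 -0.1267  0.0667]
side0 blue [255 286  16  28 348] [262.  299.8] z max 0.1163 med top [0.4751 0.3042 0.1141]
side0 yel [266 261  16  28 320] [273.3 274.6] z max 0.1165 med top [0.4751 0.2304 0.1146]
```

View pics/c_top0_285.png

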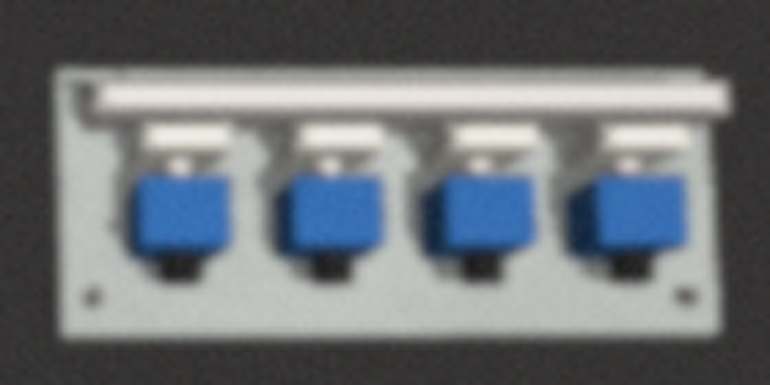

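View pics/c_top0_120.png

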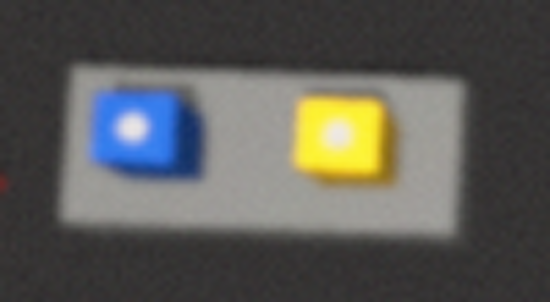

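View pics/c_side0_260.png

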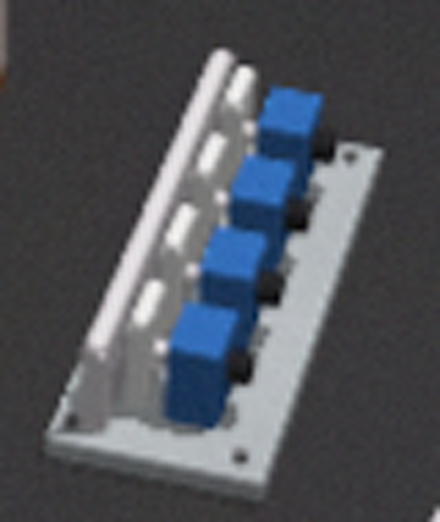

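View pics/c_side0_235.png

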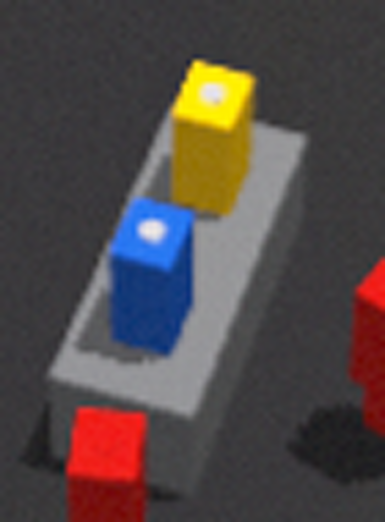

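Run:
```python
from h import *
th=0.036
R=np.array([[np.cos(th),-np.sin(th)],[np.sin(th),np.cos(th)]])
for n in("top0","side0"):
    p,d,K,T=load(n);P=cloud(d,K,T).reshape(-1,3);C=p.reshape(-1,3).astype(int)
    m=(P[:,0]>.42)&(P[:,0]<.62)&(P[:,1]>-.32)&(P[:,1]<.02)&(P[:,2]>.003)&(P[:,2]<.12)&(d.reshape(-1)>0)
    Q=P[m];c=C[m]
    L=(Q[:,:2]-[.505,-.147])@R
    hi=Q[:,2]>.06
    print(n,"extent plate",L[~hi].min(0),L[~hi].max(0))
    w=(c.min(1)>140)&(Q[:,2]>.064)
    bar=w&(L[:,0]>.042)  # guess
    print(np.histogram(L[w,0],bins=np.arange(0,.09,.003)))
    pad=w&(L[:,0]<.045)
    for y in(-.09,-.03,.03,.09):
        s=pad&(abs(L[:,1]-y)<.03)
        if s.sum()>3: print(y,s.sum(),np.median(L[s],0),L[s].min(0),L[s].max(0),"z",np.percentile(Q[s,2],[50,90]))
    for a in np.arange(-.13,.13,.04):
        s=bar&(abs(L[:,1]-a-.02)<.02)
        if s.sum()>3: print("bar",a+.02,s.sum(),np.median(L[s,0]),np.percentile(Q[s,2],[10,50,90]))
    # stand
    m=(P[:,0]>.40)&(P[:,0]<.55)&(P[:,1]>.15)&(P[:,1]<.36)&(abs(P[:,2]-.055)<.006)&(np.ptp(C,axis=1)<40)
    u=np.flatnonzero(m)
    q=ray(K,T,np.c_[u%560,u//560],.055)[:,:2].astype(np.float32)
    print("stand",cv2.minAreaRect(q),len(q))
    # white dots
    m=(P[:,2]>.105)&(P[:,2]<.125)&(P[:,0]>.44)&(P[:,0]<.51)&(P[:,1]>.19)&(P[:,1]<.33)&(C.min(1)>130)
    u=np.flatnonzero(m);q=ray(K,T,np.c_[u%560,u//560],.113)
    for s in(q[:,1]>.26,q[:,1]<=.26): print("dot",s.sum(),q[s].mean(0))
```

```text
top0 extent plate [-0.08920882 -0.17548911] [0.11968379 0.16824815]
(array([  0,   0,   0,   0,   0,   0,   0,   0,  89,  74, 101,  70,   3,
         1, 210, 130, 143,  82,   0,   0,   0,   0,   0,   0,   0,   0,
         0,   0,   0]), array([0.   , 0.003, 0.006, 0.009, 0.012, 0.015, 0.018, 0.021, 0.024,
       0.027, 0.03 , 0.033, 0.036, 0.039, 0.042, 0.045, 0.048, 0.051,
       0.054, 0.057, 0.06 , 0.063, 0.066, 0.069, 0.072, 0.075, 0.078,
       0.081, 0.084, 0.087]))
-0.09 132 [ 0.03316255 -0.09150104] [ 0.02552647 -0.11891546] [ 0.04499493 -0.06180533] z [0.07364486 0.07856565]
-0.03 132 [ 0.03305475 -0.03133089] [ 0.02557889 -0.05996618] [ 0.04495816 -0.0001722 ] z [0.07430856 0.07800357]
0.03 138 [0.03316698 0.02878452] [0.02534896 0.00102101] [0.04491761 0.05968718] z [0.07363073 0.07791882]
0.09 140 [0.03392946 0.08872655] [0.02556236 0.06113245] [0.0448474  0.11984321] z [0.07312114 0.07823486]
bar -0.11 78 0.04690455688741207 [0.06910019 0.07158311 0.07376967]
bar -0.06999999999999999 91 0.04674966710859624 [0.06915496 0.07181415 0.07403564]
bar -0.02999999999999999 92 0.
[... 1531 characters left out ...]
]
bar -0.06999999999999999 36 0.048175188474549865 [0.0681879  0.07265227 0.07648917]
bar -0.02999999999999999 38 0.0464232061966529 [0.06658343 0.07284937 0.07574235]
bar 0.01000000000000002 37 0.04770682820035609 [0.06723194 0.07255102 0.0753332 ]
bar 0.05000000000000003 44 0.04747882928401685 [0.06827765 0.0726159  0.07523384]
bar 0.09000000000000004 45 0.04704767117983361 [0.0687002  0.07279314 0.07654892]
bar 0.13000000000000003 18 0.04687191961881528 [0.06753822 0.07250793 0.07684697]
stand ((0.47592929005622864, 0.26620274782180786), (0.06230428069829941, 0.15875747799873352), 0.059598516672849655) 879
dot 16 [0.4762974  0.29916343 0.113     ]
dot 15 [0.47645174 0.22515061 0.113     ]
```

Run:
```python
from h import *
for n in("top0","side0"):
    p,d,K,T=load(n);P=cloud(d,K,T);hsv=cv2.cvtColor(p,cv2.COLOR_RGB2HSV)
    m=cv2.inRange(hsv,(0,150,80),(6,255,255))|cv2.inRange(hsv,(174,150,80),(180,255,255))
    k,l,st,ce=cv2.connectedComponentsWithStats(m)
    for i in range(1,k):
        if st[i,4]>40: q=P[l==i];print(n,"red",np.percentile(q,[2,50,98],axis=0).round(3).tolist())
    m=(P[...,2]>.03)&(P[...,1]<-.3)&(P[...,1]>-.8)&(P[...,0]>.15)&(P[...,0]<.9)&(d>0)
    print(n,"micro",np.percentile(P[m],[1,50,99],axis=0).round(3).tolist())
    th=.038;R=np.array([[np.cos(th),-np.sin(th)],[np.sin(th),np.cos(th)]])
    Q=P.reshape(-1,3);c=p.reshape(-1,3).astype(int);L=(Q[:,:2]-[.5438,-.1455])@R
    w=(c.min(1)>140)&(Q[:,2]>.066)&(Q[:,2]<.085)&(abs(L[:,1])<.14)
    u=np.flatnonzero(w)
    pad=w&(L[:,0]<0)&(L[:,0]>-.02)&(Q[:,2]>.073); bar=w&(L[:,0]>2e-3)&(L[:,0]<.02)&(Q[:,2]>.069)
    for nm,s,z in(("pad",pad,.076),("bar",bar,.071)):
        u=np.flatnonzero(s);q=(ray(K,T,np.c_[u%560,u//560],z)[:,:2]-[.5438,-.1455])@R
        if nm=="pad":
            for y in(-.09,-.03,.03,.09):
                t=abs(q[:,1]-y)<.024;print(nm,y,t.sum(),q[t].mean(0).round(4),q[t].min(0).round(4),q[t].max(0).round(4))
        else: print(nm,len(q),np.polyfit(q[:,1],q[:,0],1),np.percentile(q,[1,99],axis=0))
```

```text
top0 red [[0.543, 0.288, -0.002], [0.558, 0.304, 0.098], [0.594, 0.34, 0.104]]
top0 red [[0.447, 0.369, -0.001], [0.461, 0.38, 0.097], [0.487, 0.431, 0.103]]
top0 red [[0.361, 0.266, -0.001], [0.376, 0.279, 0.099], [0.397, 0.316, 0.103]]
top0 red [[0.334, -0.202, -0.0], [0.351, -0.151, 0.024], [0.369, -0.104, 0.029]]
top0 micro [[0.277, -0.597, 0.031], [0.535, -0.548, 0.084], [0.898, -0.302, 0.168]]
pad -0.09 68 [-0.0078 -0.0927] [-0.0124 -0.1078] [-0.0037 -0.0771]
pad -0.03 70 [-0.008  -0.0318] [-0.0123 -0.0471] [-0.0036 -0.0165]
pad 0.03 70 [-0.008   0.0285] [-0.0123  0.0133] [-0.0036  0.0436]
pad 0.09 67 [-0.0077  0.0889] [-0.0122  0.0734] [-0.0035  0.1034]
bar 509 [-0.00036893  0.00848301] [[ 0.0037473  -0.12323628]
 [ 0.01254868  0.11930544]]
side0 red [[0.334, -0.193, 0.001], [0.351, -0.139, 0.024], [0.368, -0.097, 0.031]]
side0 red [[0.544, 0.293, 0.004], [0.557, 0.317, 0.085], [0.578, 0.328, 0.104]]
side0 red [[0.362, 0.274, 0.004], [0.376, 0.292, 0.079], [0.394, 0.302, 0.104]]
side0 red [[0.448, 0.353, 0.003], [0.46, 0.4, 0.088], [0.474, 0.406, 0.104]]
side0 micro [[0.184, -0.754, 0.035], [0.401, -0.549, 0.208], [0.895, -0.415, 0.463]]
pad -0.09 25 [-0.0072 -0.0879] [-0.0123 -0.1057] [-0.0029 -0.0692]
pad -0.03 26 [-0.0073 -0.0284] [-0.0118 -0.046 ] [-0.0024 -0.0096]
pad 0.03 29 [-0.0068  0.0308] [-0.0118  0.014 ] [-0.0021  0.0508]
pad 0.09 31 [-0.0069  0.0913] [-0.0117  0.0755] [-0.0019  0.1102]
bar 208 [0.00111291 0.00976151] [[ 0.00441521 -0.11812449]
 [ 0.01482968  0.12154973]]
```

>>> servo_tool --steps '[{"dz": 1.6}, {"dz": 3.2}, {"dz": 3.2, "dy": 1.6, "spin": 1}, {"dz": 3.2, "dy": 3, "dx": 0.8, "spin": 2}, {"dz": 3.2, "dy": 4.3, "dx": 1.6, "spin": 3}]'

```text
invalid input at $.steps[0]: expected keys jaw, dx, dy, dz, spin
```

>>> servo_tool --steps '[{"dy": 1.3, "dx": 0.8, "spin": 1}, {"dy": 2.6, "dx": 1.6, "spin": 2}, {"dy": 3.9, "dx": 2.4, "spin": 3}, {"dy": 5.2, "dx": 3.2, "spin": 4}, {"dy": 6.5, "dx": 4.0, "spin": 5}]'

```text
invalid input at $.steps[0]: expected keys jaw, dx, dy, dz, spin
```

>>> servo_tool --steps '[{"dy": 1.3, "dx": 0.8, "spin": 1}, {"dy": 2.6, "dx": 1.6, "spin": 2}, {"dy": 3.9, "dx": 2.4, "spin": 3}, {"dy": 5.4, "dx": 3, "spin": 3}, {"dy": 7, "dx": 3.2, "spin": 3}]'

```text
invalid input at $.steps[0]: expected keys jaw, dx, dy, dz, spin
```

>>> servo_tool --steps '[{"dy": 1.6}, {"dy": 3.2}, {"dy": 4.8}, {"dy": 6.4}, {"dy": 8.0}]'

```text
invalid input at $.steps[0]: expected keys jaw, dx, dy, dz, spin
```

```bash
cat > st.py <<'E'
from bench import r
import numpy as np
from scipy.spatial.transform import Rotation as Ro
s=r.state();M=Ro.from_rotvec(s["ee_rot"]).as_matrix()
print("t",round(s["time"],2),"p",s["position"].round(4),"jaw yaw deg",np.degrees(np.arctan2(M[1,0],M[0,0])).round(2),"z",M[:,2].round(3),"F",s["ft_force"].round(2),"w",round(s["grip_width"],4),"q",s["qpos"].round(2))
E
python3 st.py
```

```text
t 0.1 p [ 0.2173 -0.5321  0.2419] jaw yaw deg -67.78 z [-0.     0.001 -1.   ] F [ 0.43  0.4  -0.29] w 0.0856 q [ 1.14  0.71 -0.03  1.48  0.02  0.95 -0.08]
```

All keys are needed in every row.

>>> servo_tool --steps '[{"dx": 0, "dy": 0, "dz": 1.6, "spin": 0, "jaw": 85}, {"dx": 0, "dy": 0, "dz": 3.2, "spin": 0, "jaw": 85}, {"dx": 0, "dy": 1.6, "dz": 3.2, "spin": 1, "jaw": 85}, {"dx": 0.8, "dy": 3, "dz": 3.2, "spin": 2, "jaw": 85}, {"dx": 1.6, "dy": 4.3, "dz": 3.2, "spin": 3, "jaw": 85}]'

```text
time: 0.52
position: [0.2572, -0.4233, 0.3227]
ee_rot: [2.852, -1.317, 0.001]
ft_force: [1.4, -0.3, -0.8]
grip_width: 0.0849
```

>>> servo_tool --steps '[{"dx": 0.8, "dy": 1.3, "dz": 0, "spin": 1, "jaw": 85}, {"dx": 1.6, "dy": 2.6, "dz": 0, "spin": 2, "jaw": 85}, {"dx": 2.4, "dy": 3.9, "dz": 0, "spin": 3, "jaw": 85}, {"dx": 3.2, "dy": 5.2, "dz": 0, "spin": 4, "jaw": 85}, {"dx": 4, "dy": 6.5, "dz": 0, "spin": 5, "jaw": 85}]'

```text
time: 0.93
position: [0.3579, -0.2606, 0.3223]
ee_rot: [3.096, -0.532, -0.0]
ft_force: [0.5, -0.9, -0.2]
grip_width: 0.0849
```

```bash
cat > st.py <<'E'
from bench import r
import numpy as np
from scipy.spatial.transform import Rotation as Ro
s=r.state();M=Ro.from_rotvec(s["ee_rot"]).as_matrix()
print("t",round(s["time"],2),"p",s["position"].round(4),"jaw yaw deg",np.degrees(np.arctan2(M[1,0],M[0,0])).round(2),"z",M[:,2].round(3),"F",s["ft_force"].round(2),"w",round(s["grip_width"],4),"q",s["qpos"].round(2))
E
python3 st.py
```

```text
t 0.93 p [ 0.3579 -0.2606  0.3223] jaw yaw deg -19.49 z [-0. -0. -1.] F [ 0.52 -0.92 -0.18] w 0.0849 q [ 0.74  0.42 -0.29  1.79  0.14  0.96  0.06]
```

>>> servo_tool --steps '[{"dx": 0.8, "dy": 1.3, "dz": 0, "spin": 0.8, "jaw": 85}, {"dx": 1.6, "dy": 2.6, "dz": 0, "spin": 1.6, "jaw": 85}, {"dx": 2.4, "dy": 4, "dz": 0, "spin": 2.4, "jaw": 85}, {"dx": 3.2, "dy": 5.4, "dz": 0, "spin": 3, "jaw": 85}, {"dx": 4, "dy": 6.8, "dz": 0, "spin": 3.25, "jaw": 85}]'

```text
time: 1.35
position: [0.4579, -0.0905, 0.3222]
ee_rot: [3.142, -0.002, -0.0]
ft_force: [0.4, 0.1, 0.6]
grip_width: 0.0849
```

>>> servo_tool --steps '[{"dx": 0.1, "dy": 1.6, "dz": 0, "spin": 0, "jaw": 60}, {"dx": 0.2, "dy": 3.2, "dz": 0, "spin": 0, "jaw": 60}, {"dx": 0.3, "dy": 4.8, "dz": 0, "spin": 0, "jaw": 60}, {"dx": 0.4, "dy": 6.4, "dz": 0, "spin": 0, "jaw": 60}, {"dx": 0.5, "dy": 8, "dz": 0, "spin": 0, "jaw": 60}]'

```text
time: 1.77
position: [0.4696, 0.1096, 0.3222]
ee_rot: [3.141, -0.008, -0.001]
ft_force: [1.6, -0.1, 1.7]
grip_width: 0.0601
```

```bash
python3 st.py
```

```text
t 1.77 p [0.4696 0.1096 0.3222] jaw yaw deg -0.29 z [-0. -0. -1.] F [ 1.62 -0.12  1.7 ] w 0.0601 q [-0.06  0.49 -0.39  1.66  0.21  1.03 -0.53]
```

>>> servo_tool --steps '[{"dx": 0.24, "dy": 1.6, "dz": 0, "spin": 0.02, "jaw": 60}, {"dx": 0.24, "dy": 3.2, "dz": -0.5, "spin": 0.02, "jaw": 60}, {"dx": 0.24, "dy": 4.8, "dz": -1, "spin": 0.02, "jaw": 60}, {"dx": 0.24, "dy": 6.4, "dz": -1.5, "spin": 0.02, "jaw": 60}, {"dx": 0.24, "dy": 7.54, "dz": -2, "spin": 0.02, "jaw": 60}]'

```text
time: 2.18
position: [0.475, 0.2996, 0.2713]
ee_rot: [-3.141, 0.001, 0.001]
ft_force: [0.3, 0.2, -0.1]
grip_width: 0.0597
```

>>> servo_tool --steps '[{"dx": 0, "dy": 0, "dz": -1.5, "spin": 0, "jaw": 60}, {"dx": 0, "dy": 0, "dz": -3, "spin": 0, "jaw": 60}, {"dx": 0, "dy": 0, "dz": -4, "spin": 0, "jaw": 60}, {"dx": 0, "dy": 0, "dz": -4, "spin": 0, "jaw": 60}, {"dx": 0, "dy": 0, "dz": -4, "spin": 0, "jaw": 60}]'

```text
time: 2.6
position: [0.4757, 0.2962, 0.1722]
ee_rot: [3.141, -0.004, -0.002]
ft_force: [0.6, -0.1, 2.3]
grip_width: 0.0603
```

```bash
python3 st.py
python3 - <<'E'
from bench import r
import cv2
o=[]
for n,b in(("side",(200,200,140,140)),("top",(90,170,140,140))):
    p,d=r.grab_frame(n);x,y,w,h=b
    o.append(cv2.resize(p[y:y+h,x:x+w,::-1],(400,400),interpolation=cv2.INTER_CUBIC))
cv2.imwrite("pics/g1.png",cv2.hconcat(o))
E
```

```text
t 2.6 p [0.4757 0.2962 0.1722] jaw yaw deg -0.15 z [-0.001 -0.001 -1.   ] F [ 0.63 -0.09  2.31] w 0.0603 q [-0.45  0.79 -0.31  1.62  0.31  0.78 -0.91]
```

View pics/g1.png

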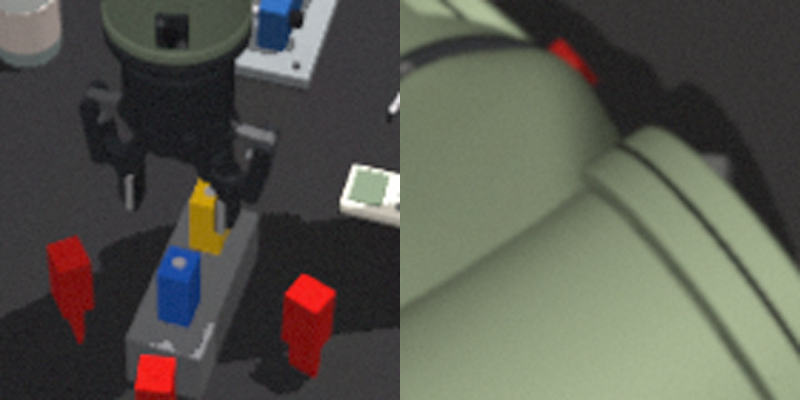

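The side view shows the open jaws above the blue handle (around 178,285 in the crop), on either side of it in x and clear of the red decoys. The arm blocks the top view.

>>> servo_tool --steps '[{"dx": 0, "dy": 0, "dz": -1, "spin": 0, "jaw": 60}, {"dx": 0, "dy": 0, "dz": -2, "spin": 0, "jaw": 60}, {"dx": 0, "dy": 0, "dz": -3, "spin": 0, "jaw": 60}, {"dx": 0, "dy": 0, "dz": -3.68, "spin": 0, "jaw": 60}, {"dx": 0, "dy": 0, "dz": -3.68, "spin": 0, "jaw": 60}]'

```text
time: 3.12
position: [0.4757, 0.2959, 0.0792]
ee_rot: [3.141, -0.005, -0.002]
ft_force: [0.1, -0.4, -0.4]
grip_width: 0.06
```

```bash
python3 st.py
python3 - <<'E'
from bench import r
import cv2
p,d=r.grab_frame("side");x,y,w,h=200,200,140,140
cv2.imwrite("pics/g2.png",cv2.resize(p[y:y+h,x:x+w,::-1],(560,560),interpolation=cv2.INTER_CUBIC))
E
```

```text
t 3.12 p [0.4757 0.2959 0.0792] jaw yaw deg -0.17 z [-0.001 -0.001 -1.   ] F [ 0.11 -0.42 -0.35] w 0.06 q [-0.48  0.93 -0.25  1.69  0.38  0.57 -0.96]
```

View pics/g2.png

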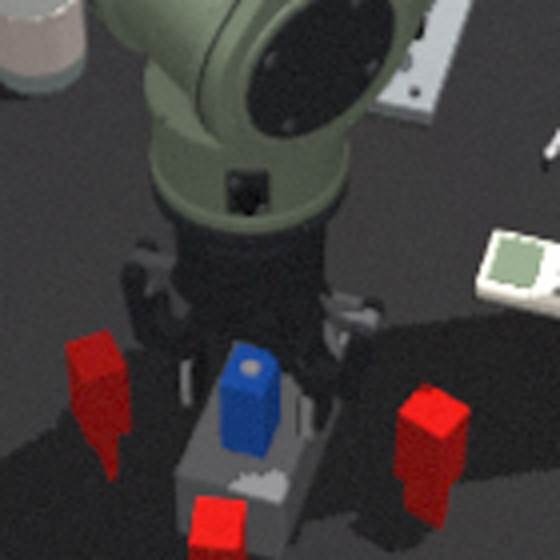

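Handle centred between the jaws; correct y by 2 mm and close.

>>> servo_tool --steps '[{"dx": 0, "dy": 0.09, "dz": 0, "spin": 0, "jaw": 60}, {"dx": 0, "dy": 0.09, "dz": 0, "spin": 0, "jaw": 30}, {"dx": 0, "dy": 0.09, "dz": 0, "spin": 0, "jaw": 15}, {"dx": 0, "dy": 0.09, "dz": 0, "spin": 0, "jaw": 15}, {"dx": 0, "dy": 0.09, "dz": 0, "spin": 0, "jaw": 15}]'

```text
time: 3.58
position: [0.4764, 0.2987, 0.0814]
ee_rot: [-3.141, 0.005, -0.002]
ft_force: [-1.8, -0.3, 12.2]
grip_width: 0.0258
```

>>> servo_tool --steps '[{"dx": 0, "dy": 0, "dz": 0, "spin": 0, "jaw": 15}, {"dx": 0, "dy": 0, "dz": 0, "spin": 0, "jaw": 15}, {"dx": 0, "dy": 0, "dz": 0, "spin": 0, "jaw": 15}, {"dx": 0, "dy": 0, "dz": 0, "spin": 0, "jaw": 15}]'

```text
time: 3.92
position: [0.4763, 0.2987, 0.0814]
ee_rot: [-3.141, 0.005, -0.002]
ft_force: [-2.7, -1.0, 13.1]
grip_width: 0.0254
```

```bash
python3 st.py
```

```text
t 3.92 p [0.4763 0.2987 0.0814] jaw yaw deg -0.17 z [ 0.001  0.001 -1.   ] F [-2.65 -0.96 13.12] w 0.0254 q [-0.49  0.92 -0.25  1.69  0.38  0.58 -0.96]
```

>>> servo_tool --steps '[{"dx": 0, "dy": 0, "dz": 0.5, "spin": 0, "jaw": 15}, {"dx": 0, "dy": 0, "dz": 1.1, "spin": 0, "jaw": 15}, {"dx": 0, "dy": 0, "dz": 1.8, "spin": 0, "jaw": 15}, {"dx": 0, "dy": 0, "dz": 2.6, "spin": 0, "jaw": 15}, {"dx": 0, "dy": 0, "dz": 3.6, "spin": 0, "jaw": 15}]'

```text
time: 4.33
position: [0.4756, 0.2982, 0.171]
ee_rot: [3.141, -0.004, -0.001]
ft_force: [-0.2, -0.6, -0.3]
grip_width: 0.0252
```

>>> servo_tool --steps '[{"dx": 0, "dy": 0, "dz": 1.2, "spin": 0, "jaw": 15}, {"dx": 0, "dy": 0, "dz": 1.6, "spin": 0, "jaw": 15}, {"dx": 0, "dy": 0, "dz": 1.6, "spin": 0, "jaw": 15}, {"dx": 0, "dy": 0, "dz": 1.6, "spin": 0, "jaw": 15}]'

```text
time: 4.67
position: [0.476, 0.2983, 0.2103]
ee_rot: [-3.141, 0.005, -0.001]
ft_force: [-0.0, -0.5, -1.2]
grip_width: 0.0251
```

```bash
python3 st.py
python3 - <<'E'
from bench import r
import cv2
p,d=r.grab_frame("side");x,y,w,h=180,140,160,160
cv2.imwrite("pics/g3.png",cv2.resize(p[y:y+h,x:x+w,::-1],(600,600),interpolation=cv2.INTER_CUBIC))
E
```

```text
t 4.67 p [0.476  0.2983 0.2103] jaw yaw deg -0.17 z [ 0.  0. -1.] F [-0.   -0.48 -1.25] w 0.0251 q [-0.44  0.74 -0.33  1.57  0.29  0.88 -0.89]
```

View pics/g3.png

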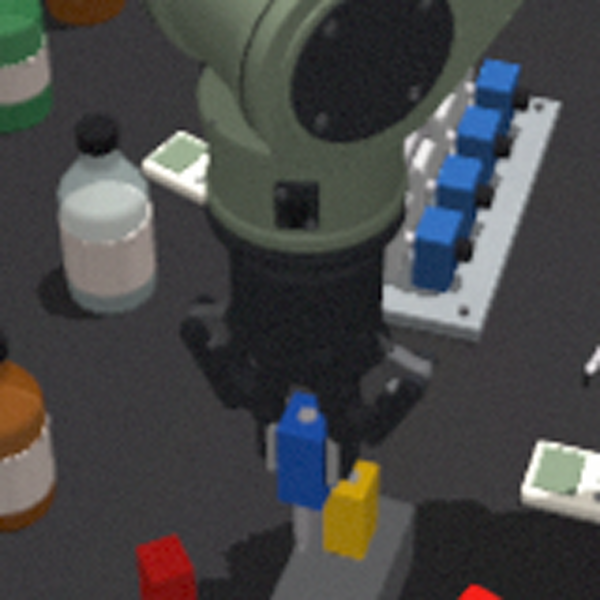

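Blue gauge is held upright and clear of the stand (handle around 303,450 in the crop), with the spare still in place. Next is gap 4, the nearest.

>>> servo_tool --steps '[{"dx": 0.3, "dy": -1.5, "dz": 0, "spin": 0.1, "jaw": 15}, {"dx": 0.6, "dy": -3, "dz": 0, "spin": 0.2, "jaw": 15}, {"dx": 0.9, "dy": -4.5, "dz": 0, "spin": 0.3, "jaw": 15}, {"dx": 1.2, "dy": -6, "dz": 0, "spin": 0.39, "jaw": 15}, {"dx": 1.5, "dy": -7.5, "dz": 0, "spin": 0.39, "jaw": 15}]'

```text
time: 5.13
position: [0.513, 0.109, 0.2092]
ee_rot: [3.141, 0.061, -0.003]
ft_force: [1.6, 0.4, -0.9]
grip_width: 0.0253
```

>>> servo_tool --steps '[{"dx": 0.3, "dy": -1.5, "dz": 0, "spin": 0, "jaw": 15}, {"dx": 0.6, "dy": -3, "dz": 0, "spin": 0, "jaw": 15}, {"dx": 0.9, "dy": -4.5, "dz": 0, "spin": 0, "jaw": 15}, {"dx": 1.05, "dy": -5.8, "dz": 0, "spin": 0, "jaw": 15}, {"dx": 1.05, "dy": -6.67, "dz": 0, "spin": 0, "jaw": 15}]'

```text
time: 5.55
position: [0.5394, -0.0595, 0.2089]
ee_rot: [3.14, 0.055, -0.003]
ft_force: [-0.0, -0.1, -1.4]
grip_width: 0.0256
```

>>> servo_tool --steps '[{"dx": 0, "dy": 0, "dz": -0.6, "spin": 0, "jaw": 15}, {"dx": 0, "dy": 0, "dz": -1.2, "spin": 0, "jaw": 15}, {"dx": 0, "dy": 0, "dz": -1.6, "spin": 0, "jaw": 15}, {"dx": 0, "dy": 0, "dz": -1.6, "spin": 0, "jaw": 15}, {"dx": 0, "dy": 0, "dz": -1.6, "spin": 0, "jaw": 15}]'

```text
time: 5.97
position: [0.5394, -0.0554, 0.1698]
ee_rot: [-3.141, -0.061, 0.002]
ft_force: [0.5, -0.7, -0.8]
grip_width: 0.0252
```

```bash
python3 st.py
python3 - <<'E'
from bench import r
import cv2,numpy as np
o=[]
for n,b in(("side",(240,110,130,130)),("top",(260,150,130,130))):
    p,d=r.grab_frame(n);x,y,w,h=b;c=r.calibration(n)
    np.savez(n+"1.npz",p=p,d=d,K=c["intrinsics"],T=c["cam_to_world"])
    o.append(cv2.resize(p[y:y+h,x:x+w,::-1],(400,400),interpolation=cv2.INTER_CUBIC))
cv2.imwrite("pics/g4.png",cv2.hconcat(o))
E
```

```text
t 5.97 p [ 0.5394 -0.0554  0.1698] jaw yaw deg 2.22 z [-0.002  0.    -1.   ] F [ 0.5  -0.66 -0.77] w 0.0252 q [ 0.25  0.78 -0.39  1.69  0.4   0.76 -0.29]
```

View pics/g4.png

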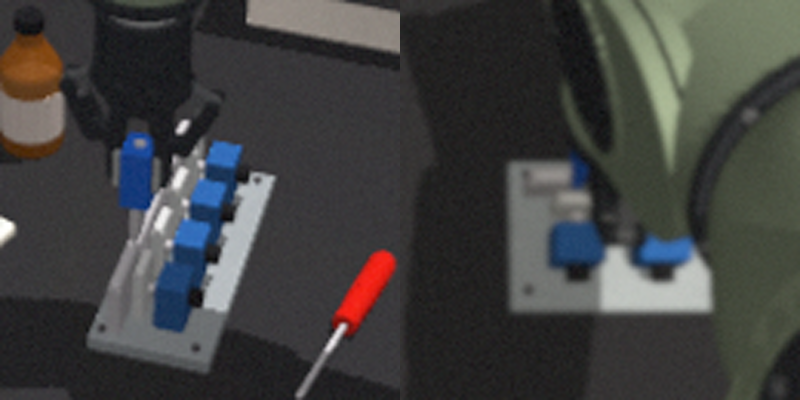

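Run:
```python
from h import *
p,d,K,T=load("side1")
hsv=cv2.cvtColor(p,cv2.COLOR_RGB2HSV)
m=cv2.inRange(hsv,(100,120,60),(130,255,255));m2=np.zeros_like(m);m2[140:185,270:300]=m[140:185,270:300]
k,l,st,ce=cv2.connectedComponentsWithStats(m2);i=1+st[1:,4].argmax();x,y,w,h,_=st[i];print(st[i])
P=cloud(d,K,T)
q=P[l==i];print("z range",np.percentile(q[:,2],[2,50,98]).round(4))
print("pred dot",proj(K,T,[.5394,-.0554,.2015]))
sub=p[y-3:y+12,x:x+w].min(2);print(sub)
```

```text
[279 153  11  25 238]
z range [0.145  0.1847 0.2062]
pred dot [[285.37108422 156.25345538]]
[[ 29  24  39  52  56  54  52  52  52  36  28]
 [ 26  23  46  52  54  53  55  53  55  36  26]
 [ 28  29  49  50  52  50  51  59  57  37  26]
 [ 25  36  43  35  34  40  38  34  44  39  27]
 [ 25  32  30  29  24  21  24  23  33  27  24]
 [ 22  24  29  24  62 109 118 105  59  26  28]
 [ 28  27  30  25  71 124 138 134  87  38  30]
 [ 28  24  24  28  53  99 107 106  70  27  23]
 [ 42  23  24  26  30  54  54  54  31  25  28]
 [ 57  30  24  27  26  22  29  28  25  31  22]
 [ 45  25  24  25  27  30  26  27  26  24  26]
 [ 41  16  18  21  21  25  25  23  30  25  37]
 [ 41  28  21  27  27  24  25  20  20  17  50]
 [ 42  19  23  21  29  20  16  21  17  22  52]
 [ 38  15  19  21  23  22  21  23  22  15  53]]
```

Handle dot at (285.1,155.9), predicted (285.4,156.3): the held pose agrees. Going down.

>>> servo_tool --steps '[{"dx": 0, "dy": 0, "dz": -0.3, "spin": 0, "jaw": 15}, {"dx": 0, "dy": 0, "dz": -0.6, "spin": 0, "jaw": 15}, {"dx": 0, "dy": 0, "dz": -0.8, "spin": 0, "jaw": 15}, {"dx": 0, "dy": 0, "dz": -0.9, "spin": 0, "jaw": 15}, {"dx": 0, "dy": 0, "dz": -0.9, "spin": 0, "jaw": 15}]'

```text
time: 6.48
position: [0.5394, -0.0557, 0.1471]
ee_rot: [-3.141, -0.06, 0.002]
ft_force: [0.2, -0.4, -0.9]
grip_width: 0.0252
```

>>> servo_tool --steps '[{"dx": 0, "dy": 0, "dz": -0.05, "spin": 0, "jaw": 15}, {"dx": 0, "dy": 0, "dz": -0.1, "spin": 0, "jaw": 15}, {"dx": 0, "dy": 0, "dz": -0.15, "spin": 0, "jaw": 15}, {"dx": 0, "dy": 0, "dz": -0.2, "spin": 0, "jaw": 15}, {"dx": 0, "dy": 0, "dz": -0.2, "spin": 0, "jaw": 15}]'

```text
time: 6.9
position: [0.5396, -0.0558, 0.1426]
ee_rot: [-3.141, -0.06, 0.0]
ft_force: [-0.1, 0.7, -0.7]
grip_width: 0.0252
```

>>> servo_tool --steps '[{"dx": 0, "dy": 0, "dz": -0.05, "spin": 0, "jaw": 15}, {"dx": 0, "dy": 0, "dz": -0.1, "spin": 0, "jaw": 15}, {"dx": 0, "dy": 0, "dz": -0.15, "spin": 0, "jaw": 15}, {"dx": 0, "dy": 0, "dz": -0.2, "spin": 0, "jaw": 15}, {"dx": 0, "dy": 0, "dz": -0.2, "spin": 0, "jaw": 15}]'

```text
time: 7.32
position: [0.5397, -0.0558, 0.1375]
ee_rot: [3.141, 0.06, -0.0]
ft_force: [-0.6, 0.6, -0.9]
grip_width: 0.0255
```

>>> servo_tool --steps '[{"dx": 0, "dy": 0, "dz": -0.04, "spin": 0, "jaw": 15}, {"dx": 0, "dy": 0, "dz": -0.08, "spin": 0, "jaw": 15}, {"dx": 0, "dy": 0, "dz": -0.08, "spin": 0, "jaw": 15}]'

```text
time: 7.57
position: [0.5396, -0.0558, 0.1356]
ee_rot: [-3.141, -0.06, 0.0]
ft_force: [0.3, -0.1, -0.3]
grip_width: 0.0255
```

>>> servo_tool --steps '[{"dx": 0, "dy": 0, "dz": -0.04, "spin": 0, "jaw": 15}, {"dx": 0, "dy": 0, "dz": -0.08, "spin": 0, "jaw": 15}, {"dx": 0, "dy": 0, "dz": -0.08, "spin": 0, "jaw": 15}]'

```text
time: 7.82
position: [0.5396, -0.0558, 0.1336]
ee_rot: [3.141, 0.06, -0.001]
ft_force: [0.9, 0.5, -2.1]
grip_width: 0.0253
```

>>> servo_tool --steps '[{"dx": 0, "dy": 0, "dz": -0.04, "spin": 0, "jaw": 15}, {"dx": 0, "dy": 0, "dz": -0.08, "spin": 0, "jaw": 15}, {"dx": 0, "dy": 0, "dz": -0.08, "spin": 0, "jaw": 15}]'

```text
time: 8.07
position: [0.5396, -0.0558, 0.1316]
ee_rot: [-3.141, -0.06, 0.0]
ft_force: [0.5, 0.4, -1.5]
grip_width: 0.0255
```

>>> servo_tool --steps '[{"dx": 0, "dy": 0, "dz": -0.04, "spin": 0, "jaw": 15}, {"dx": 0, "dy": 0, "dz": -0.08, "spin": 0, "jaw": 15}, {"dx": 0, "dy": 0, "dz": -0.12, "spin": 0, "jaw": 15}]'

```text
time: 8.32
position: [0.5397, -0.0558, 0.1287]
ee_rot: [-3.141, -0.06, 0.0]
ft_force: [0.5, -0.6, 0.1]
grip_width: 0.0254
```

>>> servo_tool --steps '[{"dx": 0, "dy": 0, "dz": -0.04, "spin": 0, "jaw": 15}, {"dx": 0, "dy": 0, "dz": -0.08, "spin": 0, "jaw": 15}, {"dx": 0, "dy": 0, "dz": -0.12, "spin": 0, "jaw": 15}]'

```text
time: 8.57
position: [0.5397, -0.0558, 0.1257]
ee_rot: [3.141, 0.06, -0.0]
ft_force: [1.0, 0.3, -1.3]
grip_width: 0.0256
```

>>> servo_tool --steps '[{"dx": 0, "dy": 0, "dz": -0.04, "spin": 0, "jaw": 15}, {"dx": 0, "dy": 0, "dz": -0.08, "spin": 0, "jaw": 15}, {"dx": 0, "dy": 0, "dz": -0.12, "spin": 0, "jaw": 15}]'

```text
time: 8.82
position: [0.5397, -0.0558, 0.1226]
ee_rot: [-3.141, -0.06, 0.0]
ft_force: [0.4, 0.2, -1.5]
grip_width: 0.0254
```

>>> servo_tool --steps '[{"dx": 0, "dy": 0, "dz": -0.04, "spin": 0, "jaw": 15}, {"dx": 0, "dy": 0, "dz": -0.08, "spin": 0, "jaw": 15}, {"dx": 0, "dy": 0, "dz": -0.12, "spin": 0, "jaw": 15}]'

```text
time: 9.07
position: [0.5397, -0.0558, 0.1197]
ee_rot: [3.141, 0.06, -0.0]
ft_force: [1.4, -0.1, -0.6]
grip_width: 0.0253
```

Gap 4 shows no drag with 25 mm of blade inserted, so it is slack. Back out and go to gap 3.

>>> servo_tool --steps '[{"dx": 0, "dy": 0, "dz": 0.5, "spin": 0, "jaw": 15}, {"dx": 0, "dy": 0, "dz": 1.2, "spin": 0, "jaw": 15}, {"dx": 0, "dy": 0, "dz": 1.7, "spin": 0, "jaw": 15}, {"dx": 0, "dy": 0, "dz": 1.7, "spin": 0, "jaw": 15}, {"dx": 0, "dy": 0, "dz": 1.7, "spin": 0, "jaw": 15}]'

```text
time: 9.48
position: [0.5398, -0.0559, 0.1623]
ee_rot: [3.141, 0.059, 0.001]
ft_force: [0.0, -0.1, -1.6]
grip_width: 0.0252
```

>>> servo_tool --steps '[{"dx": 0.05, "dy": -1, "dz": 0, "spin": 0, "jaw": 15}, {"dx": 0.09, "dy": -2, "dz": 0, "spin": 0, "jaw": 15}, {"dx": 0.09, "dy": -2.4, "dz": 0, "spin": 0, "jaw": 15}, {"dx": 0.09, "dy": -2.4, "dz": 0, "spin": 0, "jaw": 15}, {"dx": 0.09, "dy": -2.4, "dz": 0, "spin": 0, "jaw": 15}]'

```text
time: 9.9
position: [0.5416, -0.1157, 0.1615]
ee_rot: [-3.14, -0.059, 0.002]
ft_force: [-0.5, 0.5, -1.7]
grip_width: 0.0254
```

>>> servo_tool --steps '[{"dx": 0, "dy": 0, "dz": -0.3, "spin": 0, "jaw": 15}, {"dx": 0, "dy": 0, "dz": -0.6, "spin": 0, "jaw": 15}, {"dx": 0, "dy": 0, "dz": -0.8, "spin": 0, "jaw": 15}, {"dx": 0, "dy": 0, "dz": -0.9, "spin": 0, "jaw": 15}, {"dx": 0, "dy": 0, "dz": -0.9, "spin": 0, "jaw": 15}]'

```text
time: 10.32
position: [0.5417, -0.1153, 0.139]
ee_rot: [-3.141, -0.061, 0.002]
ft_force: [-0.0, 0.4, -1.0]
grip_width: 0.0252
```

>>> servo_tool --steps '[{"dx": 0, "dy": 0, "dz": -0.04, "spin": 0, "jaw": 15}, {"dx": 0, "dy": 0, "dz": -0.08, "spin": 0, "jaw": 15}, {"dx": 0, "dy": 0, "dz": -0.08, "spin": 0, "jaw": 15}]'

```text
time: 10.57
position: [0.542, -0.1158, 0.1378]
ee_rot: [3.141, 0.06, 0.0]
ft_force: [-0.5, 1.1, -2.5]
grip_width: 0.025
```

>>> servo_tool --steps '[{"dx": 0, "dy": 0, "dz": -0.04, "spin": 0, "jaw": 15}, {"dx": 0, "dy": 0, "dz": -0.04, "spin": 0, "jaw": 15}]'

```text
time: 10.73
position: [0.5419, -0.1158, 0.1367]
ee_rot: [3.141, 0.06, -0.0]
ft_force: [0.4, 0.7, -0.2]
grip_width: 0.0252
```

>>> servo_tool --steps '[{"dx": 0, "dy": 0, "dz": -0.04, "spin": 0, "jaw": 15}, {"dx": 0, "dy": 0, "dz": -0.04, "spin": 0, "jaw": 15}]'

```text
time: 10.9
position: [0.5419, -0.1158, 0.1357]
ee_rot: [3.141, 0.06, -0.0]
ft_force: [0.5, 0.4, -1.9]
grip_width: 0.0252
```

>>> servo_tool --steps '[{"dx": 0, "dy": 0, "dz": -0.04, "spin": 0, "jaw": 15}, {"dx": 0, "dy": 0, "dz": -0.04, "spin": 0, "jaw": 15}]'

```text
time: 11.07
position: [0.5419, -0.1158, 0.1346]
ee_rot: [3.141, 0.06, -0.0]
ft_force: [0.4, 0.7, -0.8]
grip_width: 0.0253
```

>>> servo_tool --steps '[{"dx": 0, "dy": 0, "dz": -0.04, "spin": 0, "jaw": 15}, {"dx": 0, "dy": 0, "dz": -0.04, "spin": 0, "jaw": 15}]'

```text
time: 11.23
position: [0.5419, -0.1158, 0.1336]
ee_rot: [-3.141, -0.06, 0.0]
ft_force: [0.5, -0.5, -1.5]
grip_width: 0.0255
```

>>> servo_tool --steps '[{"dx": 0, "dy": 0, "dz": -0.04, "spin": 0, "jaw": 15}, {"dx": 0, "dy": 0, "dz": -0.04, "spin": 0, "jaw": 15}]'

```text
time: 11.4
position: [0.5419, -0.1158, 0.1326]
ee_rot: [-3.141, -0.06, 0.0]
ft_force: [0.2, -0.2, -1.8]
grip_width: 0.0251
```

>>> servo_tool --steps '[{"dx": 0, "dy": 0, "dz": -0.04, "spin": 0, "jaw": 15}, {"dx": 0, "dy": 0, "dz": -0.06, "spin": 0, "jaw": 15}]'

```text
time: 11.57
position: [0.5419, -0.1158, 0.1312]
ee_rot: [-3.141, -0.06, 0.0]
ft_force: [0.6, 0.8, -0.1]
grip_width: 0.0256
```

>>> servo_tool --steps '[{"dx": 0, "dy": 0, "dz": -0.04, "spin": 0, "jaw": 15}, {"dx": 0, "dy": 0, "dz": -0.06, "spin": 0, "jaw": 15}]'

```text
time: 11.73
position: [0.5419, -0.1158, 0.1296]
ee_rot: [-3.141, -0.06, 0.0]
ft_force: [0.4, 0.1, -0.3]
grip_width: 0.0254
```

>>> servo_tool --steps '[{"dx": 0, "dy": 0, "dz": -0.04, "spin": 0, "jaw": 15}, {"dx": 0, "dy": 0, "dz": -0.06, "spin": 0, "jaw": 15}]'

```text
time: 11.9
position: [0.5419, -0.1158, 0.1281]
ee_rot: [-3.141, -0.06, 0.0]
ft_force: [-0.1, 0.7, -0.5]
grip_width: 0.0254
```

>>> servo_tool --steps '[{"dx": 0, "dy": 0, "dz": -0.04, "spin": 0, "jaw": 15}, {"dx": 0, "dy": 0, "dz": -0.06, "spin": 0, "jaw": 15}]'

```text
time: 12.07
position: [0.5419, -0.1158, 0.1266]
ee_rot: [-3.141, -0.06, 0.0]
ft_force: [0.5, 0.3, -1.4]
grip_width: 0.0252
```

Gap 3 is slack too. So gaps 1 and 2 are the good and the tight one; gap 2 next.

>>> servo_tool --steps '[{"dx": 0, "dy": 0, "dz": 0.5, "spin": 0, "jaw": 15}, {"dx": 0, "dy": 0, "dz": 1.2, "spin": 0, "jaw": 15}, {"dx": 0, "dy": 0, "dz": 1.4, "spin": 0, "jaw": 15}, {"dx": 0, "dy": 0, "dz": 1.4, "spin": 0, "jaw": 15}, {"dx": 0, "dy": 0, "dz": 1.4, "spin": 0, "jaw": 15}]'

```text
time: 12.48
position: [0.5418, -0.1159, 0.1614]
ee_rot: [3.141, 0.06, -0.0]
ft_force: [-1.0, 0.1, -1.1]
grip_width: 0.0253
```

>>> servo_tool --steps '[{"dx": 0.05, "dy": -1, "dz": 0, "spin": 0, "jaw": 15}, {"dx": 0.09, "dy": -2, "dz": 0, "spin": 0, "jaw": 15}, {"dx": 0.09, "dy": -2.4, "dz": 0, "spin": 0, "jaw": 15}, {"dx": 0.09, "dy": -2.4, "dz": 0, "spin": 0, "jaw": 15}, {"dx": 0.09, "dy": -2.4, "dz": 0, "spin": 0, "jaw": 15}]'

```text
time: 12.9
position: [0.5438, -0.1756, 0.161]
ee_rot: [-3.14, -0.059, 0.002]
ft_force: [0.3, 0.6, -1.7]
grip_width: 0.0258
```

>>> servo_tool --steps '[{"dx": 0, "dy": 0, "dz": -0.3, "spin": 0, "jaw": 15}, {"dx": 0, "dy": 0, "dz": -0.6, "spin": 0, "jaw": 15}, {"dx": 0, "dy": 0, "dz": -0.8, "spin": 0, "jaw": 15}, {"dx": 0, "dy": 0, "dz": -0.9, "spin": 0, "jaw": 15}, {"dx": 0, "dy": 0, "dz": -0.9, "spin": 0, "jaw": 15}]'

```text
time: 13.32
position: [0.5443, -0.1753, 0.1386]
ee_rot: [-3.141, -0.061, 0.001]
ft_force: [1.0, -0.5, -1.1]
grip_width: 0.0255
```

>>> servo_tool --steps '[{"dx": 0, "dy": 0, "dz": -0.04, "spin": 0, "jaw": 15}, {"dx": 0, "dy": 0, "dz": -0.04, "spin": 0, "jaw": 15}]'

```text
time: 13.48
position: [0.5443, -0.1757, 0.1383]
ee_rot: [-3.141, -0.06, -0.0]
ft_force: [1.6, 0.3, -1.3]
grip_width: 0.0252
```

>>> servo_tool --steps '[{"dx": 0, "dy": 0, "dz": -0.04, "spin": 0, "jaw": 15}, {"dx": 0, "dy": 0, "dz": -0.04, "spin": 0, "jaw": 15}]'

```text
time: 13.65
position: [0.5444, -0.1758, 0.1374]
ee_rot: [3.141, 0.06, 0.001]
ft_force: [2.0, 0.4, 0.2]
grip_width: 0.0255
```

Light contact starts (Fx about 2 N). Continue in 1 mm steps.

>>> servo_tool --steps '[{"dx": 0, "dy": 0, "dz": -0.04, "spin": 0, "jaw": 15}, {"dx": 0, "dy": 0, "dz": -0.04, "spin": 0, "jaw": 15}]'

```text
time: 13.82
position: [0.5445, -0.1758, 0.1363]
ee_rot: [3.141, 0.06, 0.001]
ft_force: [3.4, -0.0, 0.8]
grip_width: 0.0255
```

>>> servo_tool --steps '[{"dx": 0, "dy": 0, "dz": -0.04, "spin": 0, "jaw": 15}, {"dx": 0, "dy": 0, "dz": -0.04, "spin": 0, "jaw": 15}]'

```text
time: 13.98
position: [0.5444, -0.1758, 0.1353]
ee_rot: [3.141, 0.06, 0.001]
ft_force: [2.9, -0.3, 1.3]
grip_width: 0.0251
```

>>> servo_tool --steps '[{"dx": 0, "dy": 0, "dz": -0.04, "spin": 0, "jaw": 15}, {"dx": 0, "dy": 0, "dz": -0.04, "spin": 0, "jaw": 15}]'

```text
time: 14.15
position: [0.5443, -0.1758, 0.1342]
ee_rot: [-3.141, -0.06, -0.0]
ft_force: [3.3, -0.3, 1.0]
grip_width: 0.0252
```

>>> servo_tool --steps '[{"dx": 0, "dy": 0, "dz": -0.04, "spin": 0, "jaw": 15}, {"dx": 0, "dy": 0, "dz": -0.04, "spin": 0, "jaw": 15}]'

```text
time: 14.32
position: [0.5442, -0.1758, 0.1331]
ee_rot: [-3.141, -0.06, 0.0]
ft_force: [4.1, 0.2, 1.1]
grip_width: 0.0251
```

>>> servo_tool --steps '[{"dx": 0, "dy": 0, "dz": -0.04, "spin": 0, "jaw": 15}, {"dx": 0, "dy": 0, "dz": -0.06, "spin": 0, "jaw": 15}]'

```text
time: 14.48
position: [0.5442, -0.1758, 0.1317]
ee_rot: [-3.141, -0.06, 0.0]
ft_force: [3.8, -0.1, 2.9]
grip_width: 0.0257
```

>>> servo_tool --steps '[{"dx": 0, "dy": 0, "dz": -0.04, "spin": 0, "jaw": 15}, {"dx": 0, "dy": 0, "dz": -0.06, "spin": 0, "jaw": 15}]'

```text
time: 14.65
position: [0.5442, -0.1757, 0.1301]
ee_rot: [-3.141, -0.06, 0.0]
ft_force: [3.5, 1.6, 2.8]
grip_width: 0.0253
```

>>> servo_tool --steps '[{"dx": 0, "dy": 0, "dz": -0.04, "spin": 0, "jaw": 15}, {"dx": 0, "dy": 0, "dz": -0.06, "spin": 0, "jaw": 15}]'

```text
time: 14.82
position: [0.5442, -0.1758, 0.1286]
ee_rot: [-3.141, -0.06, 0.0]
ft_force: [3.8, -0.2, 3.0]
grip_width: 0.0256
```

Drag is steady at about 4 N net, 17 mm down, with a 4 N side load: gap 2 is the good one. Carry on home.

>>> servo_tool --steps '[{"dx": 0, "dy": 0, "dz": -0.06, "spin": 0, "jaw": 15}, {"dx": 0, "dy": 0, "dz": -0.12, "spin": 0, "jaw": 15}, {"dx": 0, "dy": 0, "dz": -0.16, "spin": 0, "jaw": 15}]'

```text
time: 15.07
position: [0.5441, -0.1758, 0.1245]
ee_rot: [-3.141, -0.06, 0.001]
ft_force: [4.3, 1.1, 1.7]
grip_width: 0.0252
```

>>> servo_tool --steps '[{"dx": 0, "dy": 0, "dz": -0.06, "spin": 0, "jaw": 15}, {"dx": 0, "dy": 0, "dz": -0.12, "spin": 0, "jaw": 15}, {"dx": 0, "dy": 0, "dz": -0.16, "spin": 0, "jaw": 15}]'

```text
time: 15.32
position: [0.5441, -0.1758, 0.1205]
ee_rot: [-3.141, -0.06, 0.0]
ft_force: [3.1, 0.8, 2.2]
grip_width: 0.0252
```

>>> servo_tool --steps '[{"dx": 0, "dy": 0, "dz": -0.06, "spin": 0, "jaw": 15}, {"dx": 0, "dy": 0, "dz": -0.12, "spin": 0, "jaw": 15}, {"dx": 0, "dy": 0, "dz": -0.16, "spin": 0, "jaw": 15}]'

```text
time: 15.57
position: [0.5441, -0.1758, 0.1166]
ee_rot: [-3.141, -0.06, 0.0]
ft_force: [4.6, -0.1, 1.1]
grip_width: 0.0254
```

>>> servo_tool --steps '[{"dx": 0.02, "dy": 0, "dz": -0.06, "spin": 0, "jaw": 15}, {"dx": 0.02, "dy": 0, "dz": -0.12, "spin": 0, "jaw": 15}, {"dx": 0.02, "dy": 0, "dz": -0.16, "spin": 0, "jaw": 15}]'

```text
time: 15.82
position: [0.5445, -0.1758, 0.1126]
ee_rot: [3.141, 0.06, -0.001]
ft_force: [2.1, -0.0, 2.7]
grip_width: 0.0253
```

>>> servo_tool --steps '[{"dx": 0.02, "dy": 0, "dz": -0.06, "spin": 0, "jaw": 15}, {"dx": 0.02, "dy": 0, "dz": -0.12, "spin": 0, "jaw": 15}, {"dx": 0.02, "dy": 0, "dz": -0.12, "spin": 0, "jaw": 15}]'

```text
time: 16.07
position: [0.5445, -0.1759, 0.1093]
ee_rot: [3.141, 0.059, -0.003]
ft_force: [-1.2, 0.4, -2.0]
grip_width: 0.0254
```

>>> servo_tool --steps '[{"dx": -0.01, "dy": 0, "dz": -0.06, "spin": 0, "jaw": 15}, {"dx": -0.01, "dy": 0, "dz": -0.1, "spin": 0, "jaw": 15}, {"dx": -0.01, "dy": 0, "dz": -0.1, "spin": 0, "jaw": 15}]'

```text
time: 16.32
position: [0.5445, -0.1759, 0.107]
ee_rot: [3.141, 0.06, -0.002]
ft_force: [-0.9, -0.6, -0.4]
grip_width: 0.0251
```

>>> servo_tool --steps '[{"dx": 0, "dy": 0, "dz": -0.05, "spin": 0, "jaw": 15}, {"dx": 0, "dy": 0, "dz": -0.05, "spin": 0, "jaw": 15}]'

```text
time: 16.48
position: [0.5446, -0.1759, 0.1058]
ee_rot: [3.141, 0.06, -0.002]
ft_force: [-2.5, 0.4, 1.1]
grip_width: 0.0256
```

>>> servo_tool --steps '[{"dx": 0, "dy": 0, "dz": -0.04, "spin": 0, "jaw": 15}, {"dx": 0, "dy": 0, "dz": -0.04, "spin": 0, "jaw": 15}]'

```text
time: 16.65
position: [0.5445, -0.1758, 0.1049]
ee_rot: [3.141, 0.06, -0.002]
ft_force: [-3.3, 0.1, 2.2]
grip_width: 0.0254
```

>>> servo_tool --steps '[{"dx": -0.02, "dy": 0, "dz": -0.04, "spin": 0, "jaw": 15}, {"dx": -0.02, "dy": 0, "dz": -0.04, "spin": 0, "jaw": 15}]'

```text
time: 16.82
position: [0.5445, -0.1758, 0.1039]
ee_rot: [3.141, 0.06, 0.0]
ft_force: [-0.8, -0.1, 0.1]
grip_width: 0.0255
```

>>> servo_tool --steps '[{"dx": 0, "dy": 0, "dz": -0.03, "spin": 0, "jaw": 15}, {"dx": 0, "dy": 0, "dz": -0.03, "spin": 0, "jaw": 15}]'

```text
time: 16.98
position: [0.5444, -0.1758, 0.1033]
ee_rot: [3.141, 0.06, -0.0]
ft_force: [-1.2, -0.6, 4.5]
grip_width: 0.0254
```

```bash
python3 st.py
python3 - <<'E'
from bench import r
import cv2,numpy as np
n="side"
p,d=r.grab_frame(n);c=r.calibration(n)
np.savez("side2.npz",p=p,d=d,K=c["intrinsics"],T=c["cam_to_world"])
cv2.imwrite("pics/g5.png",cv2.resize(p[120:230,250:360,::-1],(600,600),interpolation=cv2.INTER_CUBIC))
E
```

```text
t 16.98 p [ 0.5444 -0.1758  0.1033] jaw yaw deg 2.18 z [-0. -0. -1.] F [-1.17 -0.63  4.53] w 0.0254 q [ 0.44  0.91 -0.37  1.63  0.47  0.68 -0.13]
```

View pics/g5.png

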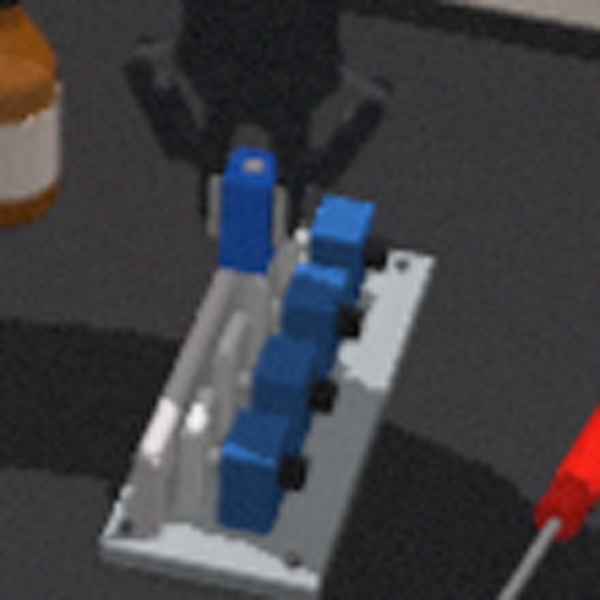

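>>> servo_tool --steps '[{"dx": 0, "dy": 0, "dz": -0.03, "spin": 0, "jaw": 15}, {"dx": 0, "dy": 0, "dz": -0.03, "spin": 0, "jaw": 15}, {"dx": 0, "dy": 0, "dz": -0.03, "spin": 0, "jaw": 15}]'

```text
time: 17.28
position: [0.5445, -0.1758, 0.1031]
ee_rot: [3.141, 0.06, 0.001]
ft_force: [-4.4, -0.6, 15.7]
grip_width: 0.0255
```

Shoulder is seated (Fz jumped while z stalled). Ease off and release.

>>> servo_tool --steps '[{"dx": 0, "dy": 0, "dz": 0.03, "spin": 0, "jaw": 15}, {"dx": 0, "dy": 0, "dz": 0.03, "spin": 0, "jaw": 15}]'

```text
time: 17.45
position: [0.5445, -0.1758, 0.1034]
ee_rot: [3.141, 0.06, 0.0]
ft_force: [-2.7, -0.8, 6.8]
grip_width: 0.0253
```

>>> servo_tool --steps '[{"dx": 0, "dy": 0, "dz": 0.03, "spin": 0, "jaw": 30}, {"dx": 0, "dy": 0, "dz": 0.03, "spin": 0, "jaw": 40}, {"dx": 0, "dy": 0, "dz": 0.03, "spin": 0, "jaw": 50}, {"dx": 0, "dy": 0, "dz": 0.03, "spin": 0, "jaw": 50}, {"dx": 0, "dy": 0, "dz": 0.03, "spin": 0, "jaw": 50}]'

```text
time: 17.87
position: [0.5445, -0.1757, 0.1039]
ee_rot: [-3.141, -0.06, 0.0]
ft_force: [-0.5, -0.9, -0.3]
grip_width: 0.0501
```

```bash
python3 st.py
python3 - <<'E'
from bench import r
import cv2,numpy as np
n="side"
p,d=r.grab_frame(n);c=r.calibration(n)
np.savez("side3.npz",p=p,d=d,K=c["intrinsics"],T=c["cam_to_world"])
cv2.imwrite("pics/g6.png",cv2.resize(p[120:230,250:360,::-1],(600,600),interpolation=cv2.INTER_CUBIC))
E
```

```text
t 17.87 p [ 0.5445 -0.1757  0.1039] jaw yaw deg 2.18 z [-0.  0. -1.] F [-0.5  -0.92 -0.33] w 0.0501 q [ 0.44  0.91 -0.37  1.63  0.47  0.69 -0.13]
```

View pics/g6.png

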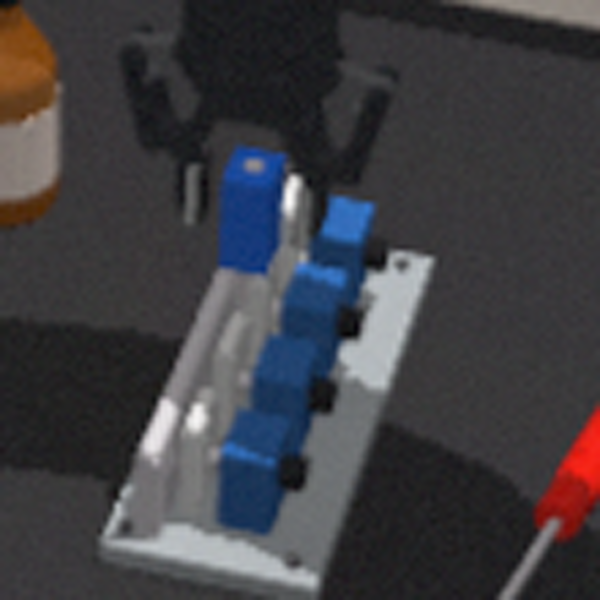

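Released and standing; fingers clear on both sides of the handle (252,210). Retract straight up, then away in -x.

>>> servo_tool --steps '[{"dx": 0, "dy": 0, "dz": 0.6, "spin": 0, "jaw": 50}, {"dx": 0, "dy": 0, "dz": 1.5, "spin": 0, "jaw": 50}, {"dx": 0, "dy": 0, "dz": 2.8, "spin": 0, "jaw": 50}, {"dx": 0, "dy": 0, "dz": 4.2, "spin": 0, "jaw": 50}, {"dx": 0, "dy": 0, "dz": 5.6, "spin": 0, "jaw": 50}]'

```text
time: 18.33
position: [0.5441, -0.1756, 0.2455]
ee_rot: [-3.141, -0.06, 0.001]
ft_force: [0.1, -0.8, 0.7]
grip_width: 0.0503
```

>>> servo_tool --steps '[{"dx": -0.8, "dy": -1.2, "dz": 0.4, "spin": 0, "jaw": 50}, {"dx": -1.6, "dy": -2.4, "dz": 0.8, "spin": 0, "jaw": 50}, {"dx": -2.4, "dy": -3.6, "dz": 0.8, "spin": 0, "jaw": 50}, {"dx": -3.2, "dy": -4.8, "dz": 0.8, "spin": 0, "jaw": 50}, {"dx": -4, "dy": -6, "dz": 0.8, "spin": 0, "jaw": 50}]'

```text
time: 18.75
position: [0.4432, -0.3271, 0.2642]
ee_rot: [3.141, 0.06, 0.0]
ft_force: [0.5, -0.4, -0.3]
grip_width: 0.0502
```

>>> servo_tool --steps '[{"dx": -0.4, "dy": -1, "dz": 0, "spin": 0, "jaw": 50}, {"dx": -0.4, "dy": -1, "dz": 0, "spin": 0, "jaw": 50}, {"dx": -0.4, "dy": -1, "dz": 0, "spin": 0, "jaw": 50}, {"dx": -0.4, "dy": -1, "dz": 0, "spin": 0, "jaw": 50}]'

```text
time: 19.08
position: [0.4349, -0.3501, 0.264]
ee_rot: [-3.14, -0.061, -0.0]
ft_force: [-0.0, 0.8, -0.4]
grip_width: 0.0499
```

```bash
python3 st.py
python3 - <<'E'
from bench import r
from h import *
o=[]
th=.038;R=np.array([[np.cos(th),-np.sin(th)],[np.sin(th),np.cos(th)]])
for n,(x0,y0) in(("side",(235,110)),("top",(280,150))):
    p,d=r.grab_frame(n);c=r.calibration(n);K,T=c["intrinsics"],c["cam_to_world"]
    cv2.imwrite(f"pics/end_{n}.png",p[:,:,::-1])
    o.append(cv2.resize(p[y0:y0+130,x0:x0+130,::-1],(400,400),interpolation=cv2.INTER_CUBIC))
    P=cloud(d,K,T);L=(P[...,:2]-[.5441,-.1456])@R
    hsv=cv2.cvtColor(p,cv2.COLOR_RGB2HSV)
    s=(P[...,2]>.125)&(P[...,2]<.145)&(abs(L[...,0])<.04)&(abs(L[...,1])<.13)&(p.min(2)>85)
    print(n,"dot px",s.sum())
    if s.sum():
        v,u=np.nonzero(s);q=ray(K,T,[[u.mean(),v.mean()]],.135)[0];print(u.mean(),v.mean(),"rail frame",((q[:2]-[.5441,-.1456])@R).round(4),"depth z",np.median(P[s][:,2]).round(4))
cv2.imwrite("pics/g7.png",cv2.hconcat(o))
E
```

```text
t 19.08 p [ 0.4349 -0.3501  0.264 ] jaw yaw deg 2.21 z [ 0.     0.001 -1.   ] F [-0.04  0.84 -0.39] w 0.0499 q [ 0.87  0.69 -0.5   1.5   0.36  1.04  0.33]
side dot px 12
296.1666666666667 149.91666666666666 rail frame [-0.0003 -0.0303] depth z 0.1365
top dot px 46
381.67391304347825 206.02173913043478 rail frame [-0.0021 -0.0328] depth z 0.136
```

View pics/g7.png

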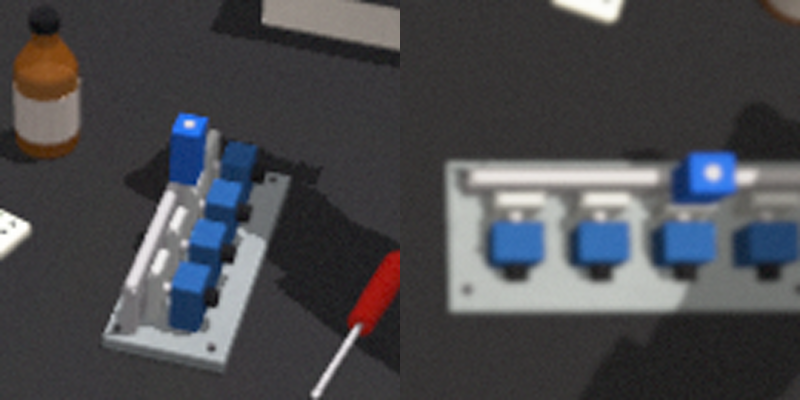

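View pics/end_side.png

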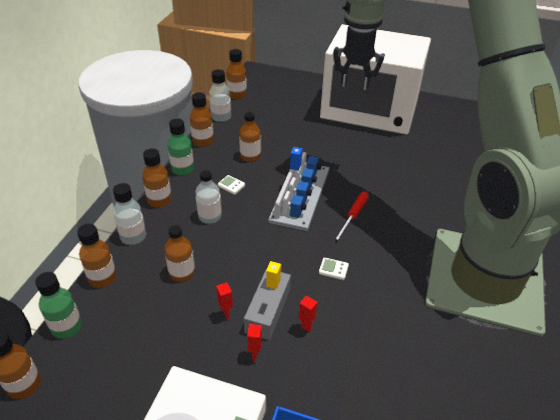

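The gauge stands upright in gap 2. Averaged over both views, the handle's top dot is at x -1.2 mm, y -31.5 mm of the rail, about 136 mm high. The bystanders look unmoved, so I'm handing in.

```bash
python3 -c "
from bench import r
print(r.close_job())"
```

```text
the job is handed in; nothing more can be done
None
```

The blue gauge is standing fully home in gap 2, released and upright, and I handed the job in at about 19 s of the 67 s allowed. No verdict came back.

- **Finding the clamp:** Gaps 4 and 3 showed no measurable drag with the blade 25 mm and 19 mm down, so both are slack. Gap 2 pressed sideways with about 4 N and dragged a steady 2–4 N. I did not try gap 1; it should be the tight one by elimination.
- **Seating:** At the bottom the upward force jumped to about 16 N as the shoulder met the pad. I eased it off to about 7 N before opening the jaws. No tool force reading while the blade was in a gap went above that 16 N; the limit is 25 N.
- **Last checks:** The top dot of the handle is at x -1 mm, y -31 to -32 mm of the rail (nominal -1 and -30), about 136 mm high (nominal 135). The robot is clear with near-zero force, and the spare, bottles, timers and screwdriver look unmoved by eye.
- **Disagreements:** The two cameras differ by about 2 mm, within the stated calibration, and I used their mean. Drag readings carry about 1 N of noise, so some in gap 2 fell below the stated 3–8 N, a few near zero just before home. The pinch after release was not measured directly.

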